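# Feel which parts case is full and set it out

### The arm

A 6-joint arm with a two-finger parallel gripper is mounted at the origin on the work surface; the furniture and walls round the work are solid. World frame = base frame: x ahead of the robot, y to its left, z up, the work surface at z = 0. Lengths are in m, angles in degrees, forces in N, time in s.
With the tool pointing down it reaches from about 0.3 to 0.75 m from the base axis. Payload 8.5 kg.
Tool frame: the origin (TCP) lies midway between the tips of the shut fingers; the grasp point (between the pads) lies 19 mm behind it; z points along the fingers, y is the direction in which the jaws open and shut (so a half turn about z gives the same grasp; the last joint's range is limited). The gripper opens to 85 mm and grips with 20 to 120 N. Pads are 22 mm wide; open, the fingers measure 114 mm over their backs; the gripper's body (76 mm by 85 mm) begins 54 mm behind the grasp point. The pads swing forward as they close: fully open they stand 13 mm farther back than shut.
Start: joints at [51.263, 21.807, 74.336, -0, 83.858, -12.336], TCP at [0.245, 0.493, 0.201] pointing down, gripper open.
Joint ranges: [-178.18, 178.18], [-50.72, 133.34], [12.68, 142.11], [-81.47, 261.47], [9.98, 163.14], [-165.26, 165.26]. Speed limits (degrees/s): [136.94, 136.94, 180, 180, 180, 180].

### API

Orientations are given as a 3x3 rotation matrix whose columns are the frame's x, y, z axes.
In Python, from rig import env, viewer, ticket gives the robot as it stands. The module is installed in compiled form; this text tells all that it offers.
- The arm moves only by the shell command python3 -m pendant 'ROWS' [FORCE]. ROWS is JSON, a list of rows, each a list of 3 entries, a list of its own where there are three numbers: the shift along the world's x, y, z in mm, then the turn about the world's z in rad, then the opening, from -1 (shut) to 1 (fully open). A call has 1 to 12 rows; each row shifts and turns the pose as measured when the row begins; what a row does not reach is not made up. A row lasts 1/8 s, in which the tool goes at most 62.5 mm and 10.7 degrees, less where a joint would pass 70% of its speed; a pose out of reach is approached as far as the arm can. A call with a gripper value outside its range is refused whole. The fingers move at their own pace and stop on an object; FORCE is the grip in N (left out, the last holds). Time passes only in rows, so rows that do not move let the fingers close. It gives the time, the measured TCP pose, the force and the opening at its end, in the units of the state.
- env.observe(): the state, without advancing time (a new reading comes with each control period).
- viewer.get_image(name): name is "side" or "top" or "wrist"; returns (picture, depth): 480x640x3 uint8, red, green, blue; 480x640 float32, m along the optical axis (not along the pixel's ray), 0 where there is no reading.
- viewer.camera_params(name): a dict with "fx", "fy", "cx", "cy" (pixels), "rvec" (rotation vector, rad) and "tvec" (3), from world to camera coordinates, as OpenCV has them; the wrist camera has in their place "T_tool_cam" (4x4, takes a point from camera to tool coordinates, whose origin is the TCP and whose axes are the flange's). Camera axes: x right, y down, z forward; pixel columns grow to the right and rows downward; lengths in m; the calibration is good to about 2 mm. A picture is of the moment at which its call begins: read the wrist's pose just before it. camera_params takes no time and is no camera call.
- ticket.close_job(): hands the job in, once; it reports no verdict.
The state is a dict: "time_s": time; "q": joint angles; "qvel": joint speeds; "joint_efforts": joint torques, N m; "position": TCP position; "tool_rot": TCP orientation; "ft_force": force on the tool from outside, world axes, zero at the start; "wrist_torque": the same for the moment, N m; "grip_width": finger opening in m.
Only numpy, scipy, OpenCV 4.12 (cv2) and the standard library are available. Lean on these libraries where they do the work, as an engineer would, in place of code of your own. Each camera call takes 0.05 s, during which the arm holds its last target. There are 200 camera calls.

### The job

Only one of the three closed parts cases is full of steel parts; the other two hold few or none and are clearly lighter. Feel each in turn, first the yellow, then the green, then the red, by lifting its far end a centimetre or two by the black pull tab for a moment, the near end staying down on the mat, and lowering it again. Then carry the full case by its middle handle to the plywood board and set it down upright, not dropping it; leave the other two standing where they were, and do not knock over any case or disturb the oil bottle and the drinks can behind.

Things in the scene. Friction and masses are not known exactly. Their poses are not given: they have to be found in the camera images.
- yellow_case: closed grey plastic case with a yellow lid, 150 (x) x 84 (y) x 60 mm high (154 x 88 over the lid rim), loose; weighs 3 to 5.2 N, or 8.2 to 9.3 N if it is the full one; nothing outside shows which. Origin: centre of the underside; z up; x along its length, x points away from the robot, pull tab at the +x (far) end. The contents sit in the middle and do not shift.
- yellow_case_pull (a point): grip point on the black pull tab at the yellow case's far end: case x = +62 mm, y = 0, 89 mm above the underside. Tab 10 (x) x 18 (y) mm, top at 99 mm, free of its ears above 66 mm; hinged at 64 mm about the case's y (+-0.5 rad, weak spring keeps it upright), so the case pivots as it is pulled up. Pinch across y. Lifted, it carries 0.55 of the weight: 1 to 3 N, or 4 to 5.5 N if full (dragging sideways changes this).
- yellow_case_grip (a point): middle of the carrying handle of the yellow case, over the case's centre, 89 mm above its underside: a fixed yellow bar 72 mm long (along the case's x), 18 mm wide (y), 14 mm high (from 82 to 96 mm above the underside), on two posts. Pinch it across y (18 mm).
- yellow_case_heel (a point): middle of the bottom edge of the yellow case's near end (x = -75 mm), the edge it pivots on when the far end is lifted.
- green_case: closed grey plastic case with a green lid, 150 (x) x 84 (y) x 60 mm high (154 x 88 over the lid rim), loose; weighs 3 to 5.2 N, or 8.2 to 9.3 N if it is the full one; nothing outside shows which. Origin: centre of the underside; z up; x along its length, x points away from the robot, pull tab at the +x (far) end. The contents sit in the middle and do not shift.
- green_case_pull (a point): grip point on the black pull tab at the green case's far end: case x = +62 mm, y = 0, 89 mm above the underside. Tab 10 (x) x 18 (y) mm, top at 99 mm, free of its ears above 66 mm; hinged at 64 mm about the case's y (+-0.5 rad, weak spring keeps it upright), so the case pivots as it is pulled up. Pinch across y. Lifted, it carries 0.55 of the weight: 1 to 3 N, or 4 to 5.5 N if full (dragging sideways changes this).
- green_case_grip (a point): middle of the carrying handle of the green case, over the case's centre, 89 mm above its underside: a fixed green bar 72 mm long (along the case's x), 18 mm wide (y), 14 mm high (from 82 to 96 mm above the underside), on two posts. Pinch it across y (18 mm).
- green_case_heel (a point): middle of the bottom edge of the green case's near end (x = -75 mm), the edge it pivots on when the far end is lifted.
- red_case: closed grey plastic case with a red lid, 150 (x) x 84 (y) x 60 mm high (154 x 88 over the lid rim), loose; weighs 3 to 5.2 N, or 8.2 to 9.3 N if it is the full one; nothing outside shows which. Origin: centre of the underside; z up; x along its length, x points away from the robot, pull tab at the +x (far) end. The contents sit in the middle and do not shift.
- red_case_pull (a point): grip point on the black pull tab at the red case's far end: case x = +62 mm, y = 0, 89 mm above the underside. Tab 10 (x) x 18 (y) mm, top at 99 mm, free of its ears above 66 mm; hinged at 64 mm about the case's y (+-0.5 rad, weak spring keeps it upright), so the case pivots as it is pulled up. Pinch across y. Lifted, it carries 0.55 of the weight: 1 to 3 N, or 4 to 5.5 N if full (dragging sideways changes this).
- red_case_grip (a point): middle of the carrying handle of the red case, over the case's centre, 89 mm above its underside: a fixed red bar 72 mm long (along the case's x), 18 mm wide (y), 14 mm high (from 82 to 96 mm above the underside), on two posts. Pinch it across y (18 mm).
- red_case_heel (a point): middle of the bottom edge of the red case's near end (x = -75 mm), the edge it pivots on when the far end is lifted.
- mat: smooth, slippery black plastic mat (friction about 0.2), 230 (x) x 350 (y) x 4 mm, fixed to the bench; the three cases stand on it. Origin: centre of its underside, on the bench.
- board: plywood goods-out board, flat, 230 (x) x 240 (y) mm, its top 12 mm above the bench, fixed. Origin: centre of its underside, on the bench; x and y along its sides.
- oil_bottle: small bottle with a yellow spout, 51 mm across, 144 mm high, standing behind the work; leave alone. Origin: centre of its underside.
- tea_can: brown drinks can, 53 mm across, 134 mm high, standing behind the work; leave alone. Origin: centre of its underside.

How it is judged (in metres and radians):
On the way, in this order (a step that is already met when the one before it is completed fails the run):
1. the far end of the yellow case is lifted by about 1 cm or more, held, while its near end stays down on the mat (angle between yellow_case's own z axis and vertical between 0.04 and 0.35 rad and height (world z) of yellow_case_heel below 0.009 m and height (world z) of yellow_case_pull above 0.096 m and contact force between the fingers and yellow_case above 0.3 N), for 0.2 s.
2. the far end of the green case is lifted by about 1 cm or more, held, while its near end stays down on the mat (angle between green_case's own z axis and vertical between 0.04 and 0.35 rad and height (world z) of green_case_heel below 0.009 m and height (world z) of green_case_pull above 0.096 m and contact force between the fingers and green_case above 0.3 N), for 0.2 s.
3. the far end of the red case is lifted by about 1 cm or more, held, while its near end stays down on the mat (angle between red_case's own z axis and vertical between 0.04 and 0.35 rad and height (world z) of red_case_heel below 0.009 m and height (world z) of red_case_pull above 0.096 m and contact force between the fingers and red_case above 0.3 N), for 0.2 s.
At the end, for the whole second after the job is handed in: The full case stands upright (within 3 degrees) on the board alone, its centre at least about 3 cm inside the board's edges; the other two stand upright on the mat, each within 4 cm of where it was at the start; no case leans on another (under 2 N); all at rest and released (((contact force between yellow_case and board above 6.5 N and x of yellow_case in the frame of board between -0.085 and 0.085 m and y of yellow_case in the frame of board between -0.09 and 0.09 m) or (contact force between yellow_case and mat between 1.5 and 6.5 N and distance of yellow_case from where it was at the start of the episode below 0.04 m)) and angle between each of yellow_case, green_case, red_case's own z axis and vertical below 0.05 rad and linear speed of each of yellow_case, green_case, red_case below 0.02 m/s and contact force between the fingers and yellow_case below 0.1 N and ((contact force between green_case and board above 6.5 N and x of green_case in the frame of board between -0.085 and 0.085 m and y of green_case in the frame of board between -0.09 and 0.09 m) or (contact force between green_case and mat between 1.5 and 6.5 N and distance of green_case from where it was at the start of the episode below 0.04 m)) and contact force between the fingers and green_case below 0.1 N and ((contact force between red_case and board above 6.5 N and x of red_case in the frame of board between -0.085 and 0.085 m and y of red_case in the frame of board between -0.09 and 0.09 m) or (contact force between red_case and mat between 1.5 and 6.5 N and distance of red_case from where it was at the start of the episode below 0.04 m)) and contact force between the fingers and red_case below 0.1 N and contact force between yellow_case and green_case below 2 N and contact force between green_case and red_case below 2 N and contact force between red_case and yellow_case below 2 N); the robot touches nothing.
It fails at once if a case is let go more than about 4 cm above what it stands on ((height (world z) of yellow_case above 0.055 m and contact force between each of the arm, the fingers and yellow_case below 0.1 N) or (height (world z) of green_case above 0.055 m and contact force between each of the arm, the fingers and green_case below 0.1 N) or (height (world z) of red_case above 0.055 m and contact force between each of the arm, the fingers and red_case below 0.1 N)).
It fails at once if a case is tipped over (more than about 40 degrees) (angle between any of yellow_case, green_case, red_case's own z axis and vertical above 0.7 rad).
It fails at once if the oil bottle or the drinks can is moved more than 3 cm (distance of any of oil_bottle, tea_can from where it was at the start of the episode above 0.03 m).
It also fails if it takes over 69 s, if anything falls off the work surface, if the arm or the gripper's body presses on something with over 40 N, if the wrist force passes 120 N, or if a joint passes its speed limit or range.

## Working session

There is one attempt and no reset: what is moved stays moved. The work goes in short steps, Python scripts to look and compute and a shell command to move; the robot and the scene stay as the last step left them, time stands still between calls to the robot, and variables do not carry over. Pictures are saved under pics/ and viewed, about 8 in all and at most 12, crops included, and the job is handed in when it is done.

```bash
mkdir -p pics; cat > h.py <<'E'
from rig import env, viewer, ticket
import numpy as np, cv2
def cloud(name):
    s=env.observe()
    im,d=viewer.get_image(name); p=viewer.camera_params(name)
    v,u=np.mgrid[:480,:640]
    P=np.stack([(u-p['cx'])/p['fx']*d,(v-p['cy'])/p['fy']*d,d],-1)
    if 'rvec' in p:
        R=cv2.Rodrigues(np.array(p['rvec'],float))[0]; t=np.array(p['tvec']).ravel()
        W=(P-t)@R
    else:
        T=np.array(p['T_tool_cam']); W=(P@T[:3,:3].T+T[:3,3])@np.array(s['tool_rot']).T+np.array(s['position'])
    W[d==0]=np.nan
    return im,W
def save(n,im): cv2.imwrite('pics/'+n,im[:,:,::-1])
E
python3 - <<'E'
from h import *
s=env.observe(); print({k:np.round(v,3).tolist() for k,v in s.items()})
for n in('top','side'):
    im,W=cloud(n); save(n+'0.png',im); np.savez(n+'0.npz',im=im,W=W)
E
```

```text
{'time_s': 0.0, 'q': [51.26, 21.842, 74.386, 0.0, 83.856, -12.336], 'qvel': [-0.017, -0.089, 0.026, 0.026, 0.038, -0.108], 'joint_efforts': [0.0, -44.846, -23.129, -0.0, 0.005, 0.0], 'position': [0.244, 0.492, 0.201], 'tool_rot': [[-0.896, 0.445, -0.001], [0.445, 0.896, -0.001], [0.0, -0.001, -1.0]], 'ft_force': [-0.519, 0.353, -0.338], 'wrist_torque': [-0.043, 0.003, -0.091], 'grip_width': 0.086}
```

View pics/top0.png

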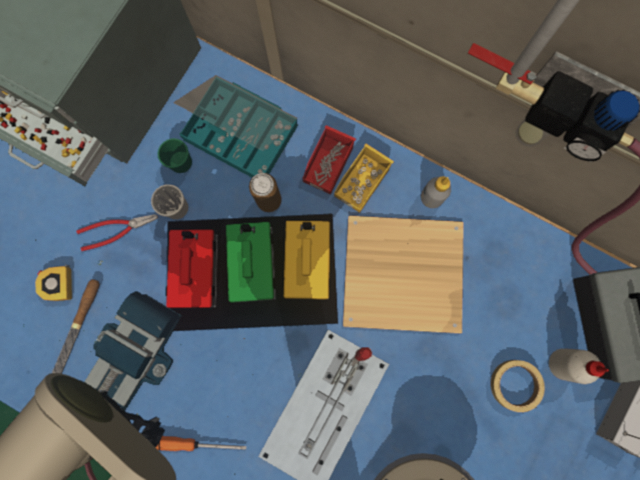

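View pics/side0.png

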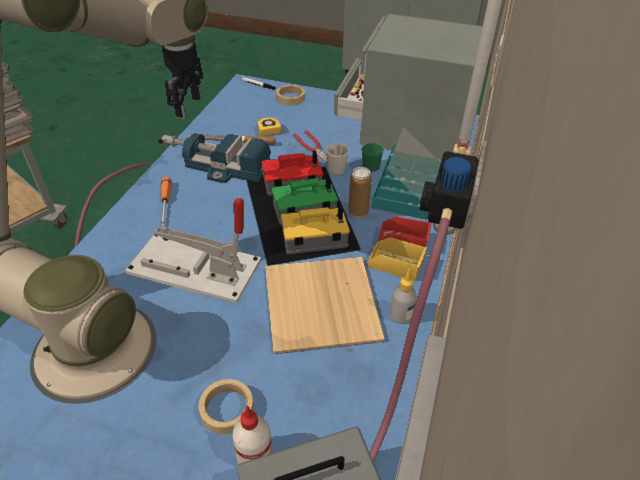

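The top view shows red (190,268), green (249,261) and yellow (307,260) on the mat and the board at (404,275). The can is at (264,190), the bottle at (436,190) and a toggle clamp's red knob at (363,354). The tabs are at the upper, far ends.

```bash
python3 - <<'E'
from h import *
d=np.load('top0.npz'); im,W=d['im'],d['W']; z=W[...,2]
hsv=cv2.cvtColor(im,cv2.COLOR_RGB2HSV); H,S,V=[hsv[...,i].astype(int) for i in range(3)]
def rect(m,tag):
    m=m.astype(np.uint8); n,l,st,_=cv2.connectedComponentsWithStats(m,connectivity=8)
    k=1+np.argmax(st[1:,4]); p=W[l==k]; 
    r=cv2.minAreaRect((p[:,:2]*1000).astype(np.float32)); print(tag,len(p),'rect',np.round(r[0],1),np.round(r[1],1),round(r[2],1),'mean',np.round(p.mean(0)*1000,1),'zmed',round(np.median(p[:,2])*1000,1))
box={'yellow':(275,340,205,310),'green':(218,277,205,310),'red':(160,220,215,315)}
for c,(u0,u1,v0,v1) in box.items():
    B=np.zeros(z.shape,bool); B[v0:v1,u0:u1]=1
    col=(S>120)&(V>50)&((abs(H-25)<8) if c=='yellow' else (abs(H-62)<20) if c=='green' else ((H<8)|(H>172)))
    rect(B&col&(z>.050)&(z<.078),c+' lid'); rect(B&col&(z>.084),c+' bar'); rect(B&(V<60)&(z>.088)&(W[...,0]>np.nanmedian(W[...,0][B&col])+.03),c+' tab')
B=np.zeros(z.shape,bool);B[205:345,338:475]=1
rect(B&(z>.006)&(z<.02)&(S>60)&(H<30),'board')
for n,(u0,u1,v0,v1) in {'can':(245,285,165,215),'bottle':(415,460,170,212),'clamp':(255,395,325,480)}.items():
    B=np.zeros(z.shape,bool);B[v0:v1,u0:u1]=1; 
    m=B&(z>(.1 if n!='clamp' else .03)); p=W[m]; print(n,len(p),p.min(0).round(3),p.max(0).round(3))
E
```

```text
yellow lid 3016 rect [501.6 222.3] [ 89.8 153.5] 88.3 mean [497.7 222.3  64.1] zmed 64.0
yellow bar 362 rect [501.2 223.1] [17.5 71.2] 89.6 mean [500.3 222.8  99.5] zmed 99.8
yellow tab 44 rect [562.4 220.9] [ 7.3 17. ] 3.5 mean [561.5 220.7 100.5] zmed 101.6
green lid 2936 rect [499.1 336.4] [153.6  88.3] 3.2 mean [494.3 335.   64.2] zmed 64.2
green bar 365 rect [499.2 336.3] [72.2 18.4] 2.7 mean [498.4 335.7  99.6] zmed 99.8
green tab 56 rect [560.2 339.5] [16.9  9.9] 85.8 mean [559.7 339.  101. ] zmed 101.8
red lid 2958 rect [488.2 453. ] [ 88.5 153.3] 89.8 mean [483.6 450.5  64.3] zmed 64.3
red bar 380 rect [487.2 453.1] [71.2 18.7] 0.3 mean [486.6 451.9  99.3] zmed 99.8
red tab 53 rect [548.5 451.7] [ 8.9 15.1] 0.3 mean [548.  451.  100.3] zmed 101.4
board 12881 rect [476.9  25. ] [240.2 230. ] 86.0 mean [474.5  25.4  12. ] zmed 12.0
can 654 [0.608 0.277 0.1  ] [0.66  0.329 0.139]
bottle 173 [ 0.625 -0.054  0.101] [ 0.652 -0.028  0.144]
clamp 1374 [0.094 0.115 0.03 ] [0.335 0.239 0.244]
```

```bash
python3 -m pendant '[[[20,-15,0],0,0],[[40,-34,0],0.06,0],[[40,-34,0],0.06,0],[[40,-34,0],0.06,0],[[40,-34,0],0.06,0],[[40,-34,0],0.06,0],[[40,-34,0],0.06,0],[[40,-34,0],0.06,0],[[18,-18,0],0.02,0],[[0,0,0],0,0],[[0,0,0],0,0]]' 40
python3 -c "
from h import *
print(viewer.camera_params('wrist')); s=env.observe(); R=np.array(s['tool_rot']);print(np.degrees(np.arctan2(R[1,1],R[0,1])),s['q'])"
```

```text
time_s: 1.48
position: [0.5687, 0.2111, 0.1963]
tool_rot: [[-1.0, 0.004, -0.008], [0.004, 1.0, -0.005], [0.008, -0.005, -1.0]]
ft_force: [-0.4, -0.8, 0.1]
grip_width: 0.0429
{'fx': 399.76713479453645, 'fy': 399.76713479453645, 'cx': 317.9325329438943, 'cy': 235.20923518963357, 'T_tool_cam': array([[-1.03166537e-03, -9.59548825e-01, -2.81540383e-01,
         7.12040173e-02],
       [ 9.99999415e-01, -1.08109793e-03,  2.02510140e-05,
        -3.45660811e-04],
       [-3.23804561e-04, -2.81540198e-01,  9.59549380e-01,
        -1.72125205e-01],
       [ 0.00000000e+00,  0.00000000e+00,  0.00000000e+00,
         1.00000000e+00]])}
89.7583146044496 [  9.28968823  28.0486132   64.81841918  -0.20025615  87.62079418
 -80.45837422]
```

```bash
cat >> h.py <<'E'
def tab(c):
    """tab and bar of case nearest below from the wrist camera"""
    im,W=cloud('wrist'); z=W[...,2]; V=im.max(2)
    s=env.observe(); p=np.array(s['position'])
    m=(z>.09)&(z<.115)&(abs(W[...,1]-p[1])<.05)&(W[...,0]>.40)&(W[...,0]<.60)
    dk=m&(V<70)
    col=m&(V>90)
    for t,k in(('tab',dk),('bar',col)):
        n,l,st,_=cv2.connectedComponentsWithStats(k.astype(np.uint8))
        for i in range(1,n):
            if st[i,4]>80:
                q=W[l==i]; r=cv2.minAreaRect((q[:,:2]*1000).astype(np.float32)); print(t,st[i,4],np.round(r[0],1),np.round(r[1],1),round(r[2],1),'z',round(np.median(q[:,2])*1000,1))
    print('tcp',np.round(p*1000,1),'F',np.round(s['ft_force'],2))
    return im,W
E
python3 -c "
from h import *
im,W=tab('y'); save('w1.png',im)"
```

```text
tab 400 [564.  219.3] [16.7 10.5] 89.1 z 101.8
bar 3036 [502.3 221.2] [18.  72.1] 88.1 z 99.3
tcp [568.6 211.2 196.4] F [ 0.11  0.72 -0.49]
```

View pics/w1.png

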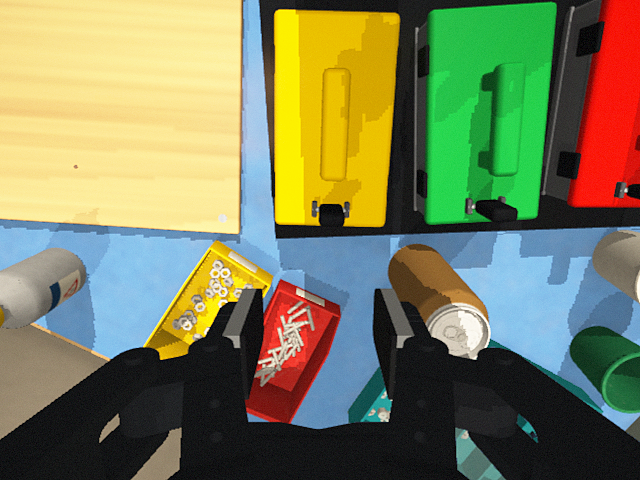

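The wrist view shows the yellow tab at (330,214), between yellow's ears; the can is clear of the right finger at (440,300).

```bash
python3 -m pendant '[[[-5,9,0],-0.025,0],[[0,0,-30],0,0],[[0,0,-30],0,0],[[0,0,-20],0,0],[[0,0,0],0,0],[[0,0,0],0,0]]' 
python3 -c "
from h import *
s=env.observe(); R=np.array(s['tool_rot']);print(np.degrees(np.arctan2(R[1,1],R[0,1])),s['ft_force'])"
```

```text
time_s: 2.28
position: [0.5594, 0.2264, 0.1171]
tool_rot: [[-1.0, 0.022, -0.005], [0.022, 1.0, -0.004], [0.005, -0.004, -1.0]]
ft_force: [0.3, -0.1, 0.1]
grip_width: 0.0427
88.71287305055965 [ 0.30147076 -0.14341727  0.08599971]
```

```bash
python3 -m pendant '[[[3,-4,0],0,0],[[0,0,0],0,0],[[0,0,-20],0,0],[[0,0,-12],0,0],[[0,0,-8],0,0],[[0,0,0],0,0],[[0,0,0],0,0]]'
```

```text
time_s: 3.15
position: [0.5644, 0.2225, 0.0797]
tool_rot: [[-1.0, 0.023, 0.002], [0.023, 1.0, -0.002], [-0.002, -0.002, -1.0]]
ft_force: [0.2, -0.4, -0.4]
grip_width: 0.0426
```

```bash
python3 -m pendant '[[[-1,-2,-4],0,0],[[0,0,0],0,0],[[0,0,0],0,-1],[[0,0,0],0,-1],[[0,0,0],0,-1],[[0,0,0],0,-1],[[0,0,0],0,-1],[[0,0,0],0,-1]]' 40
```

```text
time_s: 4.15
position: [0.5638, 0.2205, 0.0764]
tool_rot: [[-1.0, 0.023, 0.004], [0.023, 1.0, -0.002], [-0.004, -0.002, -1.0]]
ft_force: [0.2, -0.6, -0.0]
grip_width: -0.0002
```

```bash
python3 -c "
from h import *
im,W=cloud('wrist'); save('w2.png',im); im,W=cloud('side'); save('s2.png',cv2.resize(im[130:290,230:400],None,fx=4,fy=4)[:600])"
```

```text
(no output)
```

View pics/w2.png

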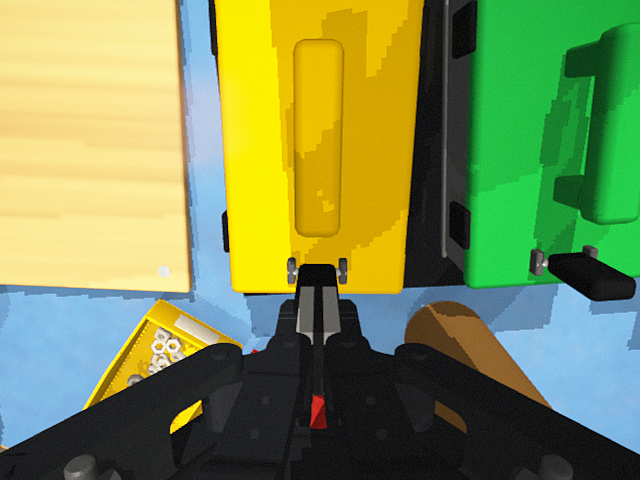

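View pics/s2.png

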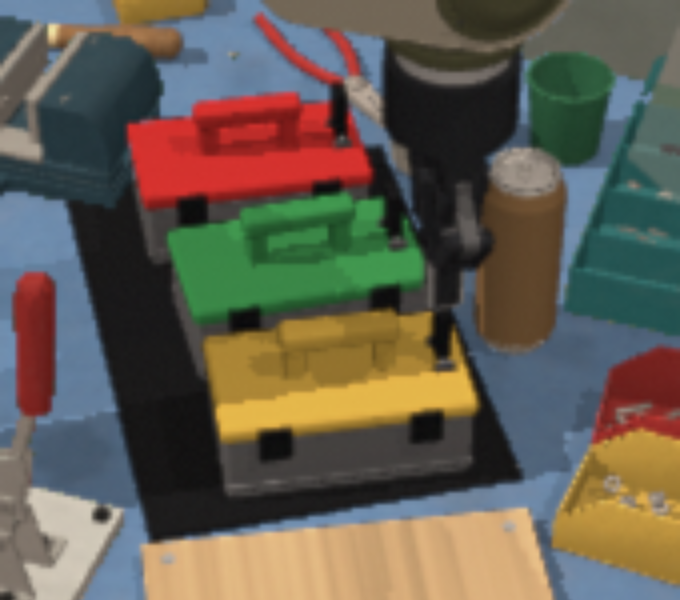

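```bash
python3 - <<'E'
from h import *
im,W=cloud('wrist')
s=env.observe(); print(np.round(s['position'],4), s['grip_width'],np.round(s['ft_force'],2))
for v in range(240,425,8): print(v,[ (np.round(W[v,u]*1000).tolist(),int(im[v,u].max())) for u in (303,318,333)])
E
```

```text
[0.5637 0.2205 0.0764] 0.00033415365498544084 [ 0.4  -0.46 -0.33]
240 [([549.0, 213.0, 64.0], 237), ([549.0, 220.0, 64.0], 210), ([549.0, 228.0, 64.0], 216)]
248 [([553.0, 213.0, 63.0], 236), ([554.0, 220.0, 63.0], 213), ([554.0, 228.0, 63.0], 213)]
256 [([558.0, 213.0, 63.0], 239), ([558.0, 220.0, 63.0], 212), ([558.0, 228.0, 63.0], 216)]
264 [([559.0, 213.0, 71.0], 36), ([559.0, 220.0, 70.0], 18), ([562.0, 228.0, 64.0], 207)]
272 [([559.0, 213.0, 80.0], 14), ([559.0, 220.0, 82.0], 10), ([560.0, 227.0, 78.0], 8)]
280 [([559.0, 214.0, 89.0], 16), ([559.0, 220.0, 90.0], 15), ([560.0, 227.0, 88.0], 11)]
288 [([553.0, 215.0, 111.0], 101), ([553.0, 220.0, 111.0], 19), ([553.0, 226.0, 111.0], 104)]
296 [([553.0, 215.0, 118.0], 101), ([553.0, 220.0, 118.0], 11), ([553.0, 226.0, 118.0], 100)]
304 [([552.0, 215.0, 126.0], 96), ([553.0, 220.0, 125.0], 18), ([553.0, 226.0, 125.0], 100)]
312 [([553.0, 216.0, 130.0], 101), ([553.0, 220.0, 130.0], 20), ([554.0, 225.0, 129.0], 105)]
320 [([554.0, 216.0, 134.0], 102), ([553.0, 220.0, 136.0], 22), ([554.0, 225.0, 135.0], 101)]
328 [([552.0, 216.0, 1
[... 471 characters left out ...]
, ([566.0, 220.0, 142.0], 30), ([553.0, 224.0, 161.0], 25)]
376 [([551.0, 217.0, 166.0], 26), ([568.0, 220.0, 143.0], 35), ([552.0, 224.0, 166.0], 22)]
384 [([553.0, 217.0, 167.0], 31), ([571.0, 220.0, 143.0], 30), ([551.0, 224.0, 170.0], 23)]
392 [([555.0, 217.0, 168.0], 22), ([574.0, 220.0, 143.0], 36), ([554.0, 224.0, 168.0], 21)]
400 [([567.0, 216.0, 156.0], 23), ([673.0, 217.0, 25.0], 202), ([556.0, 224.0, 170.0], 23)]
408 [([569.0, 216.0, 156.0], 25), ([699.0, 217.0, 1.0], 205), ([557.0, 224.0, 170.0], 29)]
416 [([571.0, 216.0, 157.0], 15), ([701.0, 217.0, 7.0], 95), ([560.0, 224.0, 170.0], 19)]
424 [([571.0, 216.0, 160.0], 16), ([701.0, 217.0, 15.0], 105), ([562.0, 224.0, 170.0], 26)]
```

The side and wrist views agree: the shut fingers stand above the tab and end at about z=105 mm, though the TCP reads 76 mm. I'll check this against the side depth.

```bash
python3 - <<'E'
from h import *
for n in('side','wrist'):
    im,W=cloud(n); x,y,z=np.moveaxis(W*1000,-1,0)
    m=(abs(y-221)<30)&(abs(x-563)<25)&(z>62)
    for a in range(62,180,6):
        k=m&(z>=a)&(z<a+6)
        if k.sum()>2: print(n,a,k.sum(),'x',np.round(np.percentile(x[k],[3,97])),'y',np.round(np.percentile(y[k],[3,97])),'V',int(np.median(im.max(2)[k])))
E
```

```text
side 62 129 x [540. 571.] y [193. 248.] V 170
side 68 17 x [555. 565.] y [202. 228.] V 57
side 74 8 x [555. 563.] y [208. 216.] V 15
side 80 9 x [554. 564.] y [207. 217.] V 15
side 86 11 x [554. 564.] y [206. 218.] V 15
side 92 9 x [555. 562.] y [208. 218.] V 14
side 98 14 x [556. 564.] y [207. 219.] V 22
side 104 9 x [550. 569.] y [209. 215.] V 75
side 110 11 x [549. 570.] y [207. 214.] V 67
side 116 20 x [549. 568.] y [203. 217.] V 36
side 122 19 x [549. 569.] y [204. 221.] V 57
side 128 19 x [549. 568.] y [202. 216.] V 32
side 134 12 x [549. 564.] y [203. 216.] V 28
side 146 7 x [547. 548.] y [196. 226.] V 30
side 152 11 x [547. 556.] y [196. 245.] V 27
side 158 7 x [547. 551.] y [193. 206.] V 28
side 164 11 x [545. 569.] y [195. 221.] V 26
side 170 20 x [543. 566.] y [200. 232.] V 27
side 176 17 x [542. 575.] y [200. 227.] V 25
wrist 62 6798 x [539. 576.] y [192. 250.] V 236
wrist 68 539 x [558. 569.] y [205. 234.] V 82
wrist 74 177 x [559. 562.] y [211. 228.] V 14
wrist 80 200 x [559. 561.] y [211. 228.] V 15
wrist 86 219 x [559. 562.] y [211. 228.] V 15
wrist 92 197 x [538. 561.] y [211. 228.] V 15
wrist 98 56 x [559. 562.] y [210. 228.] V 18
wrist 104 5 x [553. 554.] y [215. 221.] V 105
wrist 110 373 x [553. 558.] y [209. 232.] V 77
wrist 116 548 x [553. 558.] y [207. 233.] V 36
wrist 122 619 x [552. 558.] y [207. 233.] V 42
wrist 128 723 x [553. 558.] y [207. 233.] V 36
wrist 134 570 x [552. 557.] y [208. 233.] V 94
wrist 140 1094 x [552. 574.] y [214. 227.] V 33
wrist 146 1372 x [550. 567.] y [199. 244.] V 26
wrist 152 3262 x [550. 572.] y [194. 248.] V 27
wrist 158 5887 x [551. 572.] y [192. 250.] V 33
wrist 164 2075 x [551. 572.] y [191. 251.] V 28
wrist 170 2090 x [546. 558.] y [204. 251.] V 26
wrist 176 2881 x [546. 554.] y [205. 236.] V 28
```

Confirmed: the real fingertips are about 29 mm higher than the reported TCP. x and y are well centred, so I'll open and go down about 29 mm more while watching the force.

```bash
python3 -m pendant '[[[0,0,0],0,0],[[0,0,0],0,0],[[0,0,0],0,0],[[0,0,0],0,0],[[0,0,-8],0,0],[[0,0,-8],0,0],[[0,0,-8],0,0],[[0,0,-4],0,0],[[0,0,0],0,0],[[0,0,0],0,0]]' 40; python3 -c "
from h import *
print(env.observe()['ft_force'])
for n in('side','wrist'):
    im,W=cloud(n); x,y,z=np.moveaxis(W*1000,-1,0)
    for nm,m in(('L',(y>228)),('R',y<212)):
        k=m&(abs(y-221)<32)&(abs(x-563)<14)&(z>72)&(z<100); print(n,nm,k.sum(), k.sum() and (np.percentile(x[k],[3,97]).round(),np.percentile(y[k],[3,97]).round(),np.percentile(z[k],[1,3]).round()))"
```

```text
time_s: 5.65
position: [0.5634, 0.2204, 0.0458]
tool_rot: [[-1.0, 0.023, 0.003], [0.023, 1.0, -0.002], [-0.003, -0.002, -1.0]]
ft_force: [0.3, 0.5, -0.2]
grip_width: 0.0424
[ 0.28309376  0.51747022 -0.15587512]
side L 31 (array([549., 558.]), array([238., 247.]), array([78., 78.]))
side R 16 (array([549., 570.]), array([189., 194.]), array([77., 77.]))
wrist L 1239 (array([553., 574.]), array([230., 252.]), array([78., 79.]))
wrist R 1224 (array([552., 572.]), array([190., 212.]), array([75., 78.]))
```

```bash
python3 -m pendant '[[[0,0,0],0,-1],[[0,0,0],0,-1],[[0,0,0],0,-1],[[0,0,0],0,-1],[[0,0,0],0,-1]]' 40; python3 -c "
from h import *
print(env.observe()['ft_force'])"
```

```text
time_s: 6.38
position: [0.5636, 0.2205, 0.0463]
tool_rot: [[-1.0, 0.023, 0.004], [0.023, 1.0, -0.002], [-0.004, -0.002, -1.0]]
ft_force: [-0.1, 0.1, -0.8]
grip_width: 0.0169
[-0.10486677  0.08184679 -0.77518021]
```

```bash
cat >> h.py <<'E'
def force(n=10):
    F=[]
    for _ in range(n): viewer.get_image('side'); F.append(env.observe()['ft_force'])
    s=env.observe(); print('F mean',np.mean(F,0).round(2),'sd',np.std(F,0).round(2),'tcp',np.round(np.array(s['position'])*1000,1),'w',round(s['grip_width'],4),'t',s['time_s'])
E
python3 -c "
from h import *; force(8)"
python3 -m pendant '[[[-2,0,4],0,-1],[[-2,0,4],0,-1],[[-2,0,4],0,-1],[[-1,0,3],0,-1],[[0,0,0],0,-1],[[0,0,0],0,-1],[[0,0,0],0,-1]]' 40; python3 - <<'E'
from h import *
force(12)
im,W=cloud('side'); save('s3.png',cv2.resize(im[130:290,230:400],None,fx=3.5,fy=3.5))
E
```

```text
F mean [-0.09  0.06 -0.16] sd [0.41 0.46 0.45] tcp [563.6 220.5  46.3] w 0.0171 t 6.775
time_s: 7.65
position: [0.5555, 0.2204, 0.0617]
tool_rot: [[-1.0, 0.023, 0.002], [0.023, 1.0, -0.002], [-0.002, -0.002, -1.0]]
ft_force: [0.6, 0.2, -2.8]
grip_width: 0.0171
F mean [ 0.04  0.   -2.73] sd [0.52 0.44 0.48] tcp [555.5 220.4  61.7] w 0.0171 t 8.25
```

View pics/s3.png

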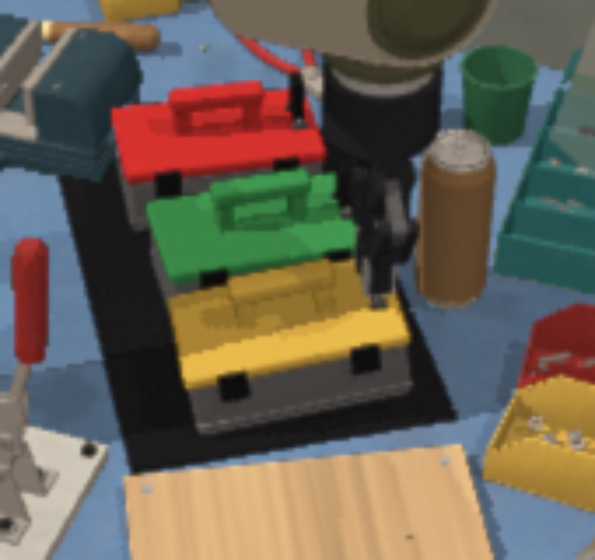

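Yellow's far end is up (about 15 mm, heel down) and the load is about 2.6 N, so it is light. I'll lower it, release and go up.

```bash
python3 -m pendant '[[[2,0,-4],0,-1],[[2,0,-4],0,-1],[[2,0,-4],0,-1],[[2,0,-3],0,-1],[[0,0,0],0,-1],[[0,0,0],0,0],[[0,0,0],0,0],[[0,0,0],0,0],[[0,0,20],0,0],[[0,0,30],0,0],[[0,0,30],0,0],[[0,0,0],0,0]]' 40; python3 -m pendant '[[[0,40,0],0.03,0],[[0,40,0],0.03,0],[[0,30,0],0.01,0],[[0,0,0],0,0],[[0,0,0],0,0]]'; python3 -c "
from h import *
im,W=tab('g'); R=np.array(env.observe()['tool_rot']);print(np.degrees(np.arctan2(R[1,1],R[0,1])))"
```

```text
time_s: 9.8
position: [0.5642, 0.2204, 0.1282]
tool_rot: [[-1.0, 0.023, 0.002], [0.023, 1.0, -0.002], [-0.002, -0.002, -1.0]]
ft_force: [0.3, 0.1, -1.1]
grip_width: 0.0428
time_s: 10.42
position: [0.5624, 0.3318, 0.123]
tool_rot: [[-0.999, -0.048, -0.004], [-0.048, 0.999, -0.005], [0.005, -0.005, -1.0]]
ft_force: [-0.3, -0.2, 0.3]
grip_width: 0.0426
tab 750 [560.7 338.2] [ 9.9 18. ] 3.3 z 101.8
bar 5531 [499.  334.8] [71.5 18.1] 3.0 z 99.3
tcp [562.4 331.7 123. ] F [ 0.05 -0.09  0.08]
92.72631944438643
```

```bash
python3 -m pendant '[[[-2,5,0],0,0],[[0,0,0],0,0],[[0,0,-20],0,0],[[0,0,-10],0,0],[[0,0,0],0,0],[[0,0,0],0,0]]'
```

```text
time_s: 11.22
position: [0.5614, 0.3349, 0.0936]
tool_rot: [[-0.999, -0.044, -0.003], [-0.044, 0.999, -0.004], [0.003, -0.004, -1.0]]
ft_force: [0.1, 0.6, 0.4]
grip_width: 0.0428
```

```bash
python3 -m pendant '[[[-1,4,0],0,0],[[0,0,-15],0,0],[[0,0,-15],0,0],[[0,0,-10],0,0],[[0,0,-7],0,0],[[0,0,0],0,0],[[0,0,0],0,0]]'
```

```text
time_s: 12.1
position: [0.5603, 0.3391, 0.0434]
tool_rot: [[-0.999, -0.044, -0.002], [-0.044, 0.999, -0.004], [0.003, -0.004, -1.0]]
ft_force: [0.9, 0.7, 0.2]
grip_width: 0.0424
```

```bash
python3 -m pendant '[[[0,0,3],0,0],[[0,0,0],0,-1],[[0,0,0],0,-1],[[0,0,0],0,-1],[[0,0,0],0,-1],[[0,0,0],0,-1]]' 40; python3 -c "
from h import *; force(8)"
python3 -m pendant '[[[-2,0,4],0,-1],[[-2,0,4],0,-1],[[-2,0,4],0,-1],[[-1,0,3],0,-1],[[0,0,0],0,-1],[[0,0,0],0,-1],[[0,0,0],0,-1]]' 40; python3 -c "
from h import *; force(12)"
```

```text
time_s: 12.85
position: [0.5607, 0.3393, 0.0477]
tool_rot: [[-0.999, -0.045, -0.001], [-0.045, 0.999, -0.004], [0.001, -0.004, -1.0]]
ft_force: [0.7, 0.4, -0.4]
grip_width: 0.0173
F mean [ 0.25 -0.28 -0.35] sd [0.43 0.33 0.48] tcp [560.7 339.3  47.7] w 0.0171 t 13.25
time_s: 14.12
position: [0.5523, 0.3388, 0.0621]
tool_rot: [[-0.999, -0.044, -0.004], [-0.044, 0.999, -0.005], [0.004, -0.005, -1.0]]
ft_force: [1.0, -0.5, -4.8]
grip_width: 0.0174
F mean [ 0.52 -0.21 -4.64] sd [0.54 0.36 0.57] tcp [552.3 338.8  62.1] w 0.0173 t 14.725
```

Green reads about 4.4 N, so it is probably the full one. Red still has to be felt.

```bash
python3 -m pendant '[[[2,0,-4],0,-1],[[2,0,-4],0,-1],[[2,0,-4],0,-1],[[2,0,-3],0,-1],[[0,0,0],0,-1],[[0,0,0],0,0],[[0,0,0],0,0],[[0,0,0],0,0],[[0,0,20],0,0],[[0,0,30],0,0],[[0,0,30],0,0],[[0,0,0],0,0]]' 40; python3 -m pendant '[[[-3,40,0],-0.02,0],[[-3,40,0],-0.02,0],[[-3,30,0],-0.01,0],[[0,0,0],0,0],[[0,0,0],0,0]]'; python3 -c "
from h import *
im,W=tab('g'); R=np.array(env.observe()['tool_rot']);print(np.degrees(np.arctan2(R[1,1],R[0,1])))"
```

```text
time_s: 16.23
position: [0.5612, 0.3394, 0.1306]
tool_rot: [[-0.999, -0.044, -0.001], [-0.044, 0.999, -0.003], [0.002, -0.003, -1.0]]
ft_force: [0.5, -0.1, 0.2]
grip_width: 0.0427
time_s: 16.85
position: [0.5508, 0.4504, 0.1247]
tool_rot: [[-1.0, 0.009, -0.008], [0.009, 1.0, -0.007], [0.008, -0.007, -1.0]]
ft_force: [0.2, -0.7, -0.5]
grip_width: 0.0427
tab 754 [549.3 451.5] [10.1 17.8] 0.8 z 101.8
bar 5471 [487.6 451.8] [18.  71.1] 89.7 z 99.3
tcp [550.8 450.4 124.7] F [-0.67 -0.83 -0.75]
89.48520091217257
```

Target (549.3, 452, 47).

```bash
python3 -m pendant '[[[0,1,0],0.005,0],[[0,0,-20],0,0],[[0,0,-20],0,0],[[0,0,-10],0,0],[[0,0,-5],0,0],[[0,0,0],0,0],[[0,0,0],0,0]]'
```

```text
time_s: 17.77
position: [0.553, 0.4483, 0.0706]
tool_rot: [[-1.0, 0.007, -0.005], [0.007, 1.0, -0.006], [0.005, -0.006, -1.0]]
ft_force: [0.2, -0.3, 0.3]
grip_width: 0.0427
```

```bash
python3 -m pendant '[[[-3,3,0],0,0],[[0,0,0],0,0],[[0,0,-10],0,0],[[0,0,-10],0,0],[[0,0,-4],0,0],[[0,0,0],0,0],[[0,0,0],0,0]]'
```

```text
time_s: 18.65
position: [0.5498, 0.4517, 0.0452]
tool_rot: [[-1.0, 0.007, -0.004], [0.007, 1.0, -0.006], [0.004, -0.006, -1.0]]
ft_force: [-0.9, -1.0, 0.2]
grip_width: 0.0427
```

```bash
python3 -m pendant '[[[0,0,1],0,0],[[0,0,0],0,-1],[[0,0,0],0,-1],[[0,0,0],0,-1],[[0,0,0],0,-1],[[0,0,0],0,-1]]' 40; python3 -c "
from h import *; force(8)"
python3 -m pendant '[[[-2,0,4],0,-1],[[-2,0,4],0,-1],[[-2,0,4],0,-1],[[-1,0,3],0,-1],[[0,0,0],0,-1],[[0,0,0],0,-1],[[0,0,0],0,-1]]' 40; python3 -c "
from h import *; force(12)"
```

```text
time_s: 19.4
position: [0.5501, 0.4518, 0.047]
tool_rot: [[-1.0, 0.007, -0.003], [0.007, 1.0, -0.005], [0.003, -0.005, -1.0]]
ft_force: [-0.4, -0.1, -0.7]
grip_width: 0.0171
F mean [ 0.08 -0.49 -0.21] sd [0.39 0.39 0.31] tcp [550.1 451.8  47. ] w 0.0169 t 19.8
time_s: 20.68
position: [0.5422, 0.4517, 0.0625]
tool_rot: [[-1.0, 0.007, -0.004], [0.007, 1.0, -0.006], [0.004, -0.006, -1.0]]
ft_force: [0.2, -0.4, -1.0]
grip_width: 0.0175
F mean [ 0.08 -0.04 -1.64] sd [0.45 0.39 0.47] tcp [542.1 451.7  62.7] w 0.0173 t 21.275
```

Loads: yellow 2.6 N, green 4.4 N, red 1.5 N, so green is full. I'll release red and go to the green handle.

```bash
python3 -m pendant '[[[2,0,-4],0,-1],[[2,0,-4],0,-1],[[2,0,-4],0,-1],[[2,0,-3],0,-1],[[0,0,0],0,-1],[[0,0,0],0,0],[[0,0,0],0,0],[[0,0,0],0,0],[[0,0,20],0,0],[[0,0,30],0,0],[[0,0,30],0,0],[[0,0,0],0,0]]' 40; python3 -m pendant '[[[-20,-40,0],0.02,0],[[-20,-40,0],0.02,0],[[-12,-33,0],0.01,0],[[0,0,0],0,0],[[0,0,0],0,0]]'; python3 -c "
from h import *
im,W=cloud('top'); z=W[...,2]; B=np.zeros(z.shape,bool); B[205:315,160:340]=1
hsv=cv2.cvtColor(im,cv2.COLOR_RGB2HSV); H,S,V=[hsv[...,i].astype(int) for i in range(3)]
for c,h in(('y',abs(H-25)<8),('g',abs(H-62)<20),('r',(H<8)|(H>172))):
    m=B&h&(S>120)&(V>50)&(z>.084)&(z<.104); q=W[m]
    if len(q)>30: r=cv2.minAreaRect((q[:,:2]*1000).astype(np.float32)); print(c,len(q),np.round(r[0],1),np.round(r[1],1),round(r[2],1))
im,W=tab('g'); R=np.array(env.observe()['tool_rot']);print(np.degrees(np.arctan2(R[1,1],R[0,1])))"
```

```text
time_s: 22.78
position: [0.5506, 0.4516, 0.1287]
tool_rot: [[-1.0, 0.007, -0.005], [0.007, 1.0, -0.006], [0.004, -0.006, -1.0]]
ft_force: [0.3, 0.2, -0.1]
grip_width: 0.0427
time_s: 23.4
position: [0.4949, 0.3353, 0.1229]
tool_rot: [[-0.999, -0.045, -0.011], [-0.045, 0.999, -0.009], [0.011, -0.008, -1.0]]
ft_force: [-0.0, -0.8, 0.5]
grip_width: 0.0429
y 364 [518.3 223. ] [ 17.5 102. ] 89.4
g 48 [490.8 335.9] [ 9.9 18.5] 17.0
tab 743 [560.6 339. ] [10.  17.3] 6.6 z 101.0
bar 4343 [499.  335.1] [71.4 18. ] 3.3 z 99.3
tcp [495.  335.6 122.9] F [-0.07  0.52 -0.38]
92.62904366661705
```

```bash
python3 -m pendant '[[[3,1,0],0.005,0],[[0,0,0],0,0],[[0,0,-20],0,0],[[0,0,-15],0,0],[[0,0,0],0,0],[[0,0,0],0,0]]'
```

```text
time_s: 24.25
position: [0.4991, 0.3386, 0.0866]
tool_rot: [[-0.999, -0.053, -0.009], [-0.053, 0.999, -0.008], [0.01, -0.008, -1.0]]
ft_force: [0.2, 0.7, 0.7]
grip_width: 0.0425
```

```bash
python3 -m pendant '[[[0,-2.5,0],0,0],[[0,0,-15],0,0],[[0,0,-15],0,0],[[0,0,-8],0,0],[[0,0,0],0,0],[[0,0,0],0,0]]'
```

```text
time_s: 25.0
position: [0.4992, 0.3359, 0.0463]
tool_rot: [[-0.999, -0.053, -0.009], [-0.053, 0.999, -0.008], [0.009, -0.007, -1.0]]
ft_force: [0.8, -0.0, -0.5]
grip_width: 0.0427
```

```bash
python3 -m pendant '[[[0,0,0],0,-1],[[0,0,0],0,-1],[[0,0,0],0,-1],[[0,0,0],0,-1],[[0,0,0],0,-1],[[0,0,5],0,-1],[[0,0,10],0,-1],[[0,0,0],0,-1],[[0,0,0],0,-1]]' 80; python3 -c "
from h import *; force(6)"
```

```text
time_s: 26.12
position: [0.4975, 0.3353, 0.0605]
tool_rot: [[-0.998, -0.053, -0.014], [-0.053, 0.999, -0.01], [0.014, -0.009, -1.0]]
ft_force: [-0.4, 1.0, -8.2]
grip_width: 0.0163
F mean [ 0.09 -0.07 -8.88] sd [0.47 0.34 0.28] tcp [497.8 335.4  60.6] w 0.0162 t 26.425
```

The whole weight is about 8.8 N, which confirms green is full. I'll lift it clear of yellow and carry it across.

```bash
python3 -m pendant '[[[0,0,15],0,-1],[[0,0,25],0,-1],[[0,0,25],0,-1],[[0,0,25],0,-1],[[0,0,25],0,-1],[[0,0,15],0,-1],[[0,0,0],0,-1],[[0,0,0],0,-1]]'; python3 -m pendant '[[[0,-15,0],0,-1],[[-2,-30,0],-0.01,-1],[[-2,-30,0],-0.02,-1],[[-2,-30,0],-0.02,-1],[[-2,-30,0],-0.02,-1],[[-2,-30,0],-0.02,-1],[[-2,-30,0],-0.02,-1],[[-2,-30,0],0,-1],[[-2,-30,0],0,-1],[[0,-15,0],0,-1],[[0,0,0],0,-1],[[0,0,0],0,-1]]'
```

```text
time_s: 27.42
position: [0.497, 0.3351, 0.2009]
tool_rot: [[-0.999, -0.053, -0.009], [-0.053, 0.999, -0.008], [0.01, -0.007, -1.0]]
ft_force: [-0.3, -0.1, -9.5]
grip_width: 0.0165
time_s: 28.92
position: [0.4746, 0.0499, 0.1953]
tool_rot: [[-0.998, 0.064, -0.022], [0.064, 0.998, -0.01], [0.021, -0.012, -1.0]]
ft_force: [-0.2, -0.0, -9.2]
grip_width: 0.0164
```

```bash
python3 -m pendant '[[[1,-15,0],0,-1],[[0,-6,0],0,-1],[[0,0,-15],0,-1],[[0,0,-25],0,-1],[[0,0,-25],0,-1],[[0,0,-25],0,-1],[[0,0,-20],0,-1],[[0,0,-10],0,-1],[[0,0,0],0,-1],[[0,0,0],0,-1]]'; python3 -c "
from h import *
im,W=cloud('side'); save('s4.png',im[200:400,200:460].repeat(3,0).repeat(3,1))"
```

```text
time_s: 30.18
position: [0.4779, 0.0273, 0.0736]
tool_rot: [[-0.998, 0.061, -0.016], [0.062, 0.998, -0.011], [0.015, -0.012, -1.0]]
ft_force: [-0.8, -0.0, -9.1]
grip_width: 0.0164
```

View pics/s4.png

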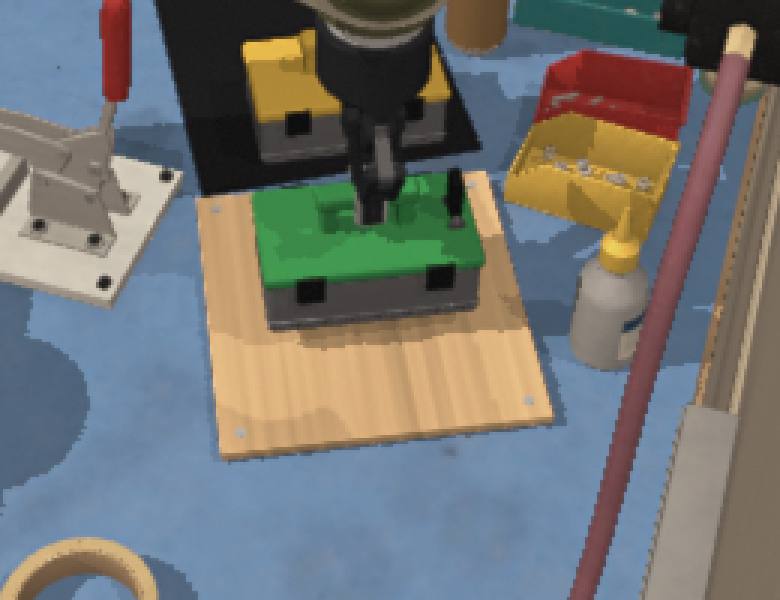

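The green case hovers level over the board, around (370,250) in the crop. I'll lower it gently.

```bash
python3 -m pendant '[[[0,0,-8],0,-1],[[0,0,-6],0,-1],[[0,0,-2],0,-1],[[0,0,-1.5],0,-1],[[0,0,0],0,-1],[[0,0,0],0,-1]]'; python3 -c "
from h import *; force(4)"
```

```text
time_s: 30.98
position: [0.4784, 0.0272, 0.0558]
tool_rot: [[-0.998, 0.061, -0.014], [0.061, 0.998, -0.011], [0.013, -0.012, -1.0]]
ft_force: [0.8, 0.1, -9.2]
grip_width: 0.0165
F mean [-0.12 -0.41 -9.26] sd [0.17 0.32 0.23] tcp [478.4  27.2  55.8] w 0.0167 t 31.175
```

```bash
python3 -m pendant '[[[0,0,-1],0,-1],[[0,0,-1],0,-1],[[0,0,0],0,-1],[[0,0,0],0,-1]]'; python3 -c "
from h import *; force(4)"
```

```text
time_s: 31.68
position: [0.4785, 0.0268, 0.0552]
tool_rot: [[-0.998, 0.061, -0.012], [0.061, 0.998, -0.012], [0.012, -0.013, -1.0]]
ft_force: [-0.9, -1.6, -7.0]
grip_width: 0.0165
F mean [-1.84  0.05 -4.89] sd [0.59 0.36 0.56] tcp [478.5  26.8  55.2] w 0.0165 t 31.875
```

Contact has begun. I'll go down a little more, then release and go up.

```bash
python3 -m pendant '[[[0,0,-1.5],0,-1],[[0,0,0],0,-1],[[0,0,0],0,-1],[[0,0,0],0,0],[[0,0,0],0,0],[[0,0,0],0,0],[[0,0,0],0,0]]'; python3 -m pendant '[[[0,0,10],0,0],[[0,0,25],0,0],[[0,0,40],0,0],[[0,0,40],0,0],[[0,0,20],0,0],[[0,0,0],0,0]]';  python3 -m pendant '[[[-40,0,10],0,0],[[-40,0,10],0,0],[[-40,0,10],0,0],[[-20,0,0],0,0],[[0,0,0],0,0],[[0,0,0],0,0]]'; python3 - <<'E'
from h import *
im,W=cloud('top'); save('t5.png',im); z=W[...,2]; B=np.zeros(z.shape,bool); B[205:335,160:475]=1
hsv=cv2.cvtColor(im,cv2.COLOR_RGB2HSV); H,S,V=[hsv[...,i].astype(int) for i in range(3)]
for c,h in(('y',(abs(H-26)<5)&(S>170)),('g',abs(H-62)<20),('r',(H<8)|(H>172))):
  for lo,hi in((.05,.082),(.084,.12)):
    m=(B&h&(S>120)&(V>50)&(z>lo)&(z<hi)).astype(np.uint8); n,l,st,_=cv2.connectedComponentsWithStats(m)
    if n<2: continue
    q=W[l==1+np.argmax(st[1:,4])]; r=cv2.minAreaRect((q[:,:2]*1000).astype(np.float32)); print(c,len(q),np.round(r[0],1),np.round(r[1],1),round(r[2],1),'z',np.round(np.percentile(q[:,2],[5,50,95])*1000,1))
E
```

```text
time_s: 32.75
position: [0.4805, 0.0258, 0.056]
tool_rot: [[-0.998, 0.061, -0.007], [0.061, 0.998, -0.015], [0.006, -0.015, -1.0]]
ft_force: [-0.6, -0.6, 0.2]
grip_width: 0.0429
time_s: 33.5
position: [0.48, 0.026, 0.1985]
tool_rot: [[-0.998, 0.061, -0.005], [0.061, 0.998, -0.015], [0.004, -0.015, -1.0]]
ft_force: [-0.0, -0.3, -0.1]
grip_width: 0.0425
time_s: 34.25
position: [0.3346, 0.0264, 0.225]
tool_rot: [[-0.998, 0.061, -0.011], [0.061, 0.998, -0.014], [0.01, -0.014, -1.0]]
ft_force: [0.5, -0.1, -0.5]
grip_width: 0.0427
y 562 [502.3 255.9] [ 16.1 147.5] 88.5 z [61.  64.4 67.3]
g 2812 [477.3  27.2] [ 87.4 150.2] 86.9 z [68.9 72.  75. ]
g 371 [478.4  27.6] [17.9 70.2] 87.5 z [103.7 107.5 110.7]
r 3005 [488.6 452.1] [ 89.8 154.1] 90.0 z [60.8 64.3 67.6]
r 372 [488.2 453.1] [19.3 70.1] 89.2 z [ 94.2  99.7 102.5]
```

View pics/t5.png

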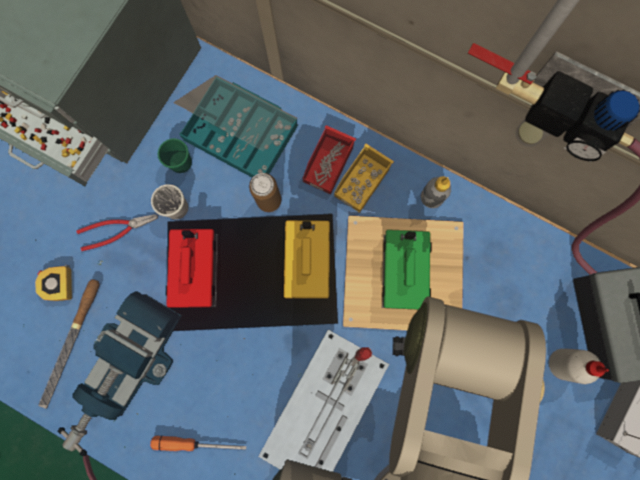

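Green stands flat on the board at (407,268), lid at z=72 mm, centre within 3 mm of the board's centre. Yellow (307,260) and red (190,268) haven't visibly moved, and neither have the can and bottle. The arm is clear, so I'll hand in.

```bash
python3 -c "
from h import *
s=env.observe(); print(np.abs(s['qvel']).max(), s['ft_force']); print(ticket.close_job())"
```

```text
0.4148533238850237 [0.14160192 0.69935082 0.88820619]
the job is handed in; nothing more can be done
None
```

I felt all three cases in order, found the green one full, and set it down on the plywood board. The job is handed in at about 34 s of the 69 s allowed; it reports no verdict.

**Feeling:** the lifts carried about 2.6 N for yellow, 4.4 N for green and 1.5 N for red. Carried by its handle, green weighed about 8.8 N, which fits the full case. I judged the lifts by the wrist reading and arm travel (about 15 mm each), with a picture only for yellow.

**Last checks:**
- **Green:** it stands level on the board, with its lid at 72 mm as expected. Its centre is within 3 mm of the board's centre.
- **Red:** it is about 1 mm from where it started.
- **Yellow:** it looks unmoved in the last picture. The automatic fit on its lid was bad, because it caught only part of the lid, so I have no figure for it.
- **Can and bottle:** they look undisturbed in the last picture, but I did not measure them again.
- **Arm:** clear of everything, with the wrist reading within its usual noise.

**One disagreement:** the real fingertips stand about 29 mm higher than the reported TCP. My first pinch on yellow's tab therefore closed on air above it. I measured the difference with the side and wrist depth images and corrected for it from then on.

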